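# Index the repair turntable and swing in the magnifier

### The arm

A 6-joint arm with a two-finger parallel gripper is mounted at the origin on the work surface. World frame = base frame: x ahead of the robot, y to its left, z up, the work surface at z = 0. Lengths are in m, angles in rad, forces in N, time in s.
With the tool pointing down it reaches from about 0.425 to 0.95 m from the base axis. Payload 3.5 kg.
Tool frame: the origin (TCP) lies midway between the tips of the shut fingers; the grasp point (between the pads) lies 19 mm behind it; z points along the fingers, y is the line along which they close (so a half turn about z gives the same grasp; the last joint's range is limited). The gripper opens to 85 mm and grips with 20 to 120 N. Pads are 22 mm wide; open, the fingers measure 114 mm over their backs; the gripper's body (76 mm by 85 mm) begins 54 mm behind the grasp point. The pads swing forward as they close: fully open they stand 13 mm farther back than shut.
Start: joints at [-1.468, 0.286, 1.577, -0, 1.279, -0.15], TCP at [0.169, -0.654, 0.231] pointing down, gripper open.
Joint ranges: [-2.77, 2.77], [-0.9, 2.22], [0.21, 2.48], [-1.53, 4.67], [0.24, 2.81], [-2.84, 2.84]. Speed limits (rad/s): [2.79, 2.79, 3.14, 3.14, 3.14, 3.14].

### API

Orientations are given as a unit quaternion [x, y, z, w].
In Python, from plant import get_state, read_camera, ctrl gives the robot as it stands.
- The arm moves only by the shell command python3 -m crank 'ROWS' [FORCE]. ROWS is JSON, a list of rows, each a list of 3 entries, a list of its own where there are three numbers: the shift along the tool's x, y, z in mm, then the turn about the tool's z in degrees, then the closure in counts, from 0 (fully open) to 255 (shut). In form: [[[tx, ty, tz], yaw, claw], ...]. A call has 1 to 10 rows; each row is the pose to reach, as a shift and turn from the pose commanded when the call began, along the tool's axes at that moment; what a row does not reach only later rows make up. A row lasts 1/10 s, in which the tool goes at most 50 mm and 8.59 degrees, less where a joint would pass 70% of its speed; a pose out of reach is approached as far as the arm can. A call with a gripper value outside its range is refused whole. The fingers move at their own pace and stop on an object; FORCE is the grip in N (left out, the last holds). Time passes only in rows, so rows that repeat a pose let the fingers close. It gives the time, the measured TCP pose, the force, the opening and the grip force at its end, in the units of the state.
- get_state(): the state, without advancing time (a new reading comes with each control period).
- read_camera(name): name is "scene" or "top" or "wrist"; returns a dict with "frame" (480x640x3 uint8, blue, green, red), "range_z" (480x640 float32, m along the optical axis (not along the pixel's ray), 0 where there is no reading), "vfov" (degrees; the focal length in pixels is half the picture's height over the tangent of half this angle, whatever the lens; pixels are square), "cx", "cy" (the principal point, pixels), "origin" and "orientation" of the camera in the world. Camera axes: x right, y down, z forward; pixel columns grow to the right and rows downward; lengths in m; the calibration is good to about 2 mm. A picture is of the moment at which its call begins.
- ctrl.sign_off(): hands the job in; it is judged then, once.
The state is a dict: "time": time; "qpos": joint angles; "dq": joint speeds; "joint_efforts": joint torques, N m; "eef_pos": TCP position; "tcp_rot": TCP orientation; "contact_force": force on the tool from outside, world axes, zero at the start; "wrist_torque": the same for the moment, N m; "opening": opening from 0.0 (shut) to 1.0 (fully open); "finger_force": force on a finger pad.
Only numpy, scipy, OpenCV 4.12 (cv2) and the standard library are available. Lean on these libraries where they do the work, as an engineer would, in place of code of your own. Each camera call takes 0.05 s, during which the arm holds its last target. There are 200 camera calls.

### The job

With a fingertip, push on the arms of the turntable until its long arrow-ended arm points straight at the upright tooth on the rim of the stand; either way round will do. Then push the magnifier's arm round until it is against its stop with the lens over the control unit. Do not touch or lift the control unit lying on the turntable, and leave everything else on the bench where it is.

Things in the scene. Friction and masses are not known exactly. Their poses are not given: they have to be found in the camera images.
- stand: Fixed rotary repair stand, a dark steel disc 370 mm across and 10 mm thick lying on the bench. Origin: centre of its underside, on the vertical turntable axis; z up. Stands at a different place and yaw each time. The index tooth is on its rim on the -y side (to the right seen from the robot, at yaw 0), the lens post on its rim at (85, 181) mm.
- hub (a point): On the turntable axis, at the turntable's top, 40 mm above the bench. The turntable turns several turns either way about this vertical axis, with light friction (about 0.15 N m: 1.4 N pushed 108 mm from the axis), and stays where it is left.
- index (a point): Inner face of the index tooth, 165 mm from the turntable axis. The tooth is a single steel block 20 mm wide, 20 mm deep radially, that rises to 46 mm above the bench. Its axes are parallel to the stand's: y from the tooth towards the turntable axis, x sideways.
- turntable: Aluminium disc 160 mm across, top 40 mm above the bench. Four steel arms stick out of its edge along its +x, +y, -x, -y: bars 14 mm wide, 14 mm high, 25 to 39 mm above the bench (15 mm clear of the stand below), so a finger beside one can push it. Three end 130 mm from the axis; the +x one is the long arrow-ended pointer. Origin: on the axis, 10 mm above the bench; turns with the disc.
- pointer_tip (a point): Tip of the long arm's arrow head (26 mm wide, from 132 mm to 158 mm from the axis), 155 mm from the turntable axis, 32 mm above the bench. 10 mm short of the tooth when it points at it.
- unit: Loose beige plastic control unit, 96 x 84 x 28 mm, 0.3 kg, lying on the turntable between low corner lips, top 68 mm (ribs to 70 mm) above the bench; turns with the turntable. Origin: centre of its underside. Not to be touched.
- lens (a joint): Swing of the magnifier about its vertical post, rad: 0 = against its stop with the lens over the turntable axis; grows (clockwise from above) to 2.1 as it swings out. Stays where it is left (friction about 0.08 N m). Starts well out.
- lens_pivot (a point): Axis of the magnifier's post at arm height, 125 mm above the bench, 200 mm from the turntable axis. The arm's black hub there has a radius of 14 mm and reaches 135 mm above the bench.
- lens_center (a point): Centre of the lens, 200 mm from lens_pivot, 125 mm above the bench. The lens has a black ring 106 mm across, 12 mm thick; the straight black arm from the post to the ring is 12 mm wide and 12 mm high (119 to 131 mm above the bench), bare from 14 to 147 mm from the post's axis.
- spool: Bystander: aluminium solder spool, 54 mm across, 48 mm high.
- brush: Bystander: small brush lying on the bench, under or near the swung-out lens.
- jar: Bystander: jar, 38 mm across, 48 mm high.
- screwdriver: Bystander: screwdriver lying on the bench.
- pot: Bystander: black cup, 60 mm across, 50 mm high.
- toolcup: Bystander: black cup of upright tools, 72 mm across, 160 mm high.
- spare: Bystander: second beige control unit on the bench, 96 x 84 x 28 mm.

How it is judged:
By the outcome, as a careful person would: the job done as asked, in the order asked, and still so for the second after the job is handed in, with the robot touching nothing.
It also fails if it takes over 72 s, if anything falls off the work surface, if the arm or the gripper's body presses on something with over 40 N, if the wrist force passes 120 N, or if a joint passes its speed limit or range.

## Working session

There is one attempt and no reset: what is moved stays moved. The work goes in short steps, Python scripts to look and compute and a shell command to move; the robot and the scene stay as the last step left them, time stands still between calls to the robot, and variables do not carry over. Pictures are saved under pics/ and viewed, at most 10 in all, crops included, and the job is handed in when it is done.

```bash
mkdir -p pics; cat > h.py <<'E'
import numpy as np, cv2
from scipy.spatial.transform import Rotation as R
from plant import get_state, read_camera, ctrl
def snap(name,fn):
    c=read_camera(name); cv2.imwrite('pics/'+fn+'.png',c['frame']); 
    np.savez('pics/'+fn+'.npz',**{k:np.array(v) for k,v in c.items()}); return c
def load(fn): return dict(np.load('pics/'+fn+'.npz'))
def rot(c):
    o=np.array(c['orientation']); return o if o.shape==(3,3) else R.from_quat(o).as_matrix()
def ray(c,u,v):
    f=240/np.tan(np.radians(c['vfov'])/2); return rot(c)@np.array([(u-c['cx'])/f,(v-c['cy'])/f,1])
def atz(c,u,v,z):
    d=ray(c,u,v); o=np.array(c['origin']); return o+d*(z-o[2])/d[2]
def dep(c,u,v): return np.array(c['origin'])+ray(c,u,v)*c['range_z'][int(v),int(u)]
def totool(p):
    s=get_state(); return R.from_quat(s['tcp_rot']).as_matrix().T@(np.array(p)-s['eef_pos'])*1000
E
python3 - <<'E'
from h import *
for n in ['top','scene']:
    c=snap(n,n+'0'); print(n,c['vfov'],c['cx'],c['cy'],c['origin'],rot(c).round(3).tolist())
s=get_state();print(s['time'],R.from_quat(s['tcp_rot']).as_matrix().round(3).tolist(),s['opening'])
E
```

```text
top 56.386457805911725 321.8837533537199 240.02611283953777 [0.51764199 0.11147409 1.23887315] [[0.019, -0.999, 0.037], [-1.0, -0.019, -0.005], [0.005, -0.037, -0.999]]
scene 53.67170095467738 321.927732731996 241.96093361735362 [ 1.05174393 -0.46961508  0.94915   ] [[0.782, 0.454, -0.427], [0.624, -0.582, 0.522], [-0.011, -0.675, -0.738]]
0.1 [[0.968, 0.25, -0.0], [0.25, -0.968, 0.002], [0.0, -0.002, -1.0]] 1.003379337565828
```

View pics/top0.png

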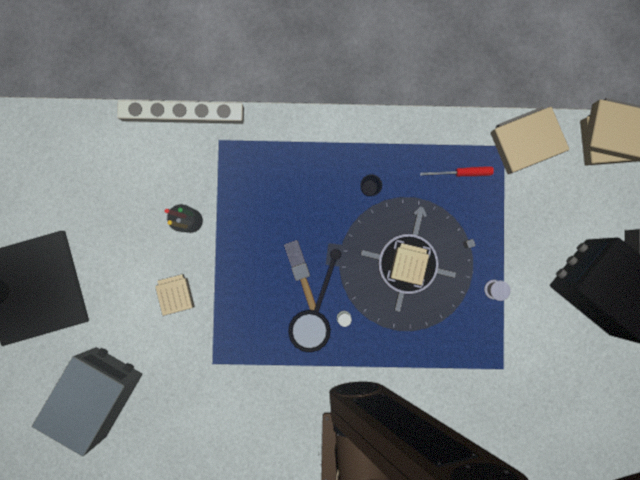

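View pics/scene0.png

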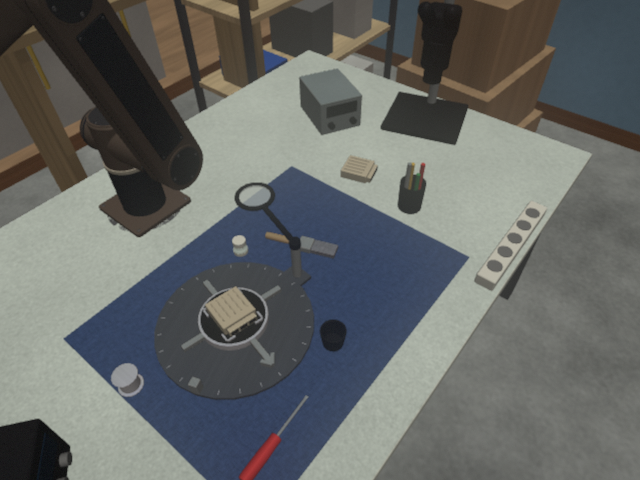

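The top view shows the stand centre near (408,264), the arrow tip near (420,208), the tooth at (470,244), the lens post at (335,252) and the lens at (309,330). I'll enlarge it.

```bash
python3 - <<'E'
from h import *
c=load('top0'); im=c['frame'][188:342,290:490]
im=cv2.resize(im,None,fx=3.9,fy=3.9,interpolation=cv2.INTER_CUBIC); im=cv2.convertScaleAbs(im,alpha=1.8)
cv2.imwrite('pics/top0c.png',im)
for n,p,z in [('hub',(408,264),.04),('tip',(420,208),.032),('tooth',(470,244),.046),('piv',(335,252),.135),('lens',(309,330),.131)]:
    print(n,atz(c,*p,z).round(4),dep(c,*p).round(4))
E
```

```text
hub [ 0.5025 -0.1258  0.04  ] [ 0.5029 -0.12    0.0695]
tip [ 0.6545 -0.1581  0.032 ] [ 0.6537 -0.1566  0.0388]
tooth [ 0.5591 -0.2897  0.046 ] [ 0.5591 -0.29    0.0452]
piv [0.5298 0.0734 0.135 ] [0.5298 0.0734 0.1333]
lens [0.337  0.1337 0.131 ] [0.3369 0.1337 0.1305]
```

View pics/top0c.png

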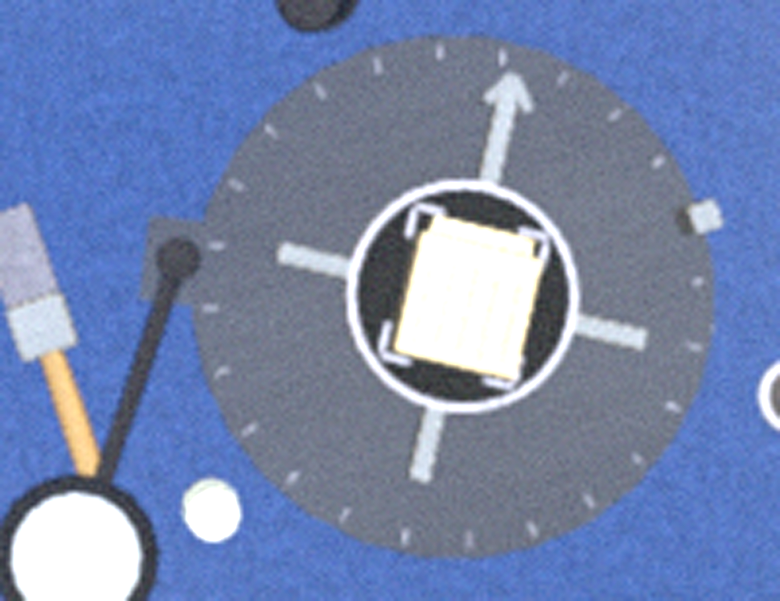

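The crop puts the rim circle centre at (454,297), the white disc ring centre at (463,295), the arrow tip at (512,72), the tooth top at (706,216), the post hub at (178,258) and the lens at (78,556), all in crop pixels.

```bash
cat >> h.py <<'E'
def crop(c,u,v,z): return atz(c,290+u/3.9-.37,188+v/3.9-.37,z)
E
python3 - <<'E'
from h import *
c=load('top0')
rim=crop(c,454,297,.01); hub=crop(c,463,295,.04); tip=crop(c,512,72,.039); tooth=crop(c,706,216,.046); piv=crop(c,178,258,.135); lens=crop(c,78,556,.131)
arms=[crop(c,283,251,.039),crop(c,643,339,.039),crop(c,422,478,.039)]
print(rim,hub)
h=((rim+hub)/2)[:2]
for n,p in [('tip',tip),('tooth',tooth),('piv',piv),*[('arm',a) for a in arms]]:
    d=p[:2]-h; print(n,p.round(4),np.hypot(*d).round(4),np.degrees(np.arctan2(d[1],d[0])).round(2))
d=lens[:2]-piv[:2]; print('lens',lens.round(4),np.hypot(*d),np.degrees(np.arctan2(d[1],d[0])))
s=get_state(); t=np.array(s['eef_pos']); print(t)
a=np.radians(np.degrees(np.arctan2(*(tip[:2]-h)[::-1])))
p=h+.108*np.array([np.cos(a),np.sin(a)])+.040*np.array([-np.sin(a),np.cos(a)])
print(p,totool([*p,.12]),totool([*p,.024]))
E
```

```text
[ 0.50260462 -0.12639404  0.01      ] [ 0.50446131 -0.12675359  0.04      ]
tip [ 0.6589 -0.159   0.039 ] 0.1587 -11.78
tooth [ 0.5617 -0.2914  0.046 ] 0.1748 -70.55
piv [0.5254 0.0727 0.135 ] 0.2005 83.74
arm [ 0.5323 -0.0028  0.039 ] 0.1271 76.93
arm [ 0.4766 -0.251   0.039 ] 0.1273 -102.19
arm [ 0.3788 -0.1004  0.039 ] 0.1274 168.14
lens [0.3366 0.1322 0.131 ] 0.19798874357459229 162.52112611711257
[ 0.16877966 -0.65294326  0.23006294]
[ 0.61742311 -0.10945558] [ 570.25590499 -413.79729219  111.14706907] [ 570.22177062 -413.59287646  207.14684536]
```

```bash
python3 - <<'E'
from h import *
c=load('top0')
for p in [(570,280),(600,270),(620,300),(497,290),(345,319),(372,186),(530,140)]: print(p,dep(c,*p).round(3))
E
```

```text
(570, 280) [ 0.47  -0.535  0.086]
(600, 270) [ 0.498 -0.58   0.138]
(620, 300) [ 0.425 -0.629  0.138]
(497, 290) [ 0.438 -0.363  0.045]
(345, 319) [0.354 0.041 0.047]
(372, 186) [ 0.716 -0.03   0.006]
(530, 140) [ 0.846 -0.455  0.035]
```

```bash
python3 -m crank '[[[0,0,-40],0,255],[[30,-30,-50],4,255],[[70,-70,-50],8,255],[[105,-105,-50],12,255],[[140,-140,-50],16,255],[[175,-175,-50],20,255],[[205,-205,-50],24,255],[[240,-240,-50],26,255]]'
```

```text
time: 0.9
eef_pos: [0.3416, -0.3591, 0.2808]
tcp_rot: [0.995, -0.102, -0.0, -0.0]
contact_force: [1.1, -0.5, -0.7]
opening: -0.004
finger_force: 0.0
```

```bash
python3 -m crank '[[[22,-30,0],0,255],[[48,-66,0],0,255],[[74,-102,0],0,255],[[100,-138,0],0,255],[[126,-174,0],0,255],[[152,-210,20],0,255],[[178,-245,50],0,255],[[200,-275,90],0,255],[[215,-295,130],0,255],[[219,-301,160],0,255]]'; python3 -c "
from h import *
print(totool([.6174,-.1095,.024]))"
```

```text
time: 1.9
eef_pos: [0.6163, -0.1074, 0.1183]
tcp_rot: [0.995, -0.099, -0.001, -0.0]
contact_force: [0.6, -0.2, -0.6]
opening: 0.0
finger_force: 0.0
[ 1.63105442  1.90893595 94.33747061]
```

```bash
python3 -m crank '[[[1,0,20],0,255],[[1,0,45],0,255],[[1,0,70],0,255],[[1,0,88],0,255],[[1,0,94],0,255],[[1,0,94],0,255],[[1,6,94],0,255],[[1,12,94],0,255],[[1,18,94],0,255],[[1,20,94],0,255]]'; python3 - <<'E'
from h import *
P=np.array([107,-21.5])
for b in (0,27):
  for t in np.arange(3,31,3):
    a=np.radians(t); print(t,[round(x,1) for x in np.array([[np.cos(a),-np.sin(a)],[np.sin(a),np.cos(a)]])@P-P])
  break
E
```

```text
time: 2.9
eef_pos: [0.6135, -0.1308, 0.0284]
tcp_rot: [0.995, -0.101, 0.001, 0.0]
contact_force: [0.6, 1.4, 1.1]
opening: 0.001
finger_force: 0.9
3 [np.float64(1.0), np.float64(5.6)]
6 [np.float64(1.7), np.float64(11.3)]
9 [np.float64(2.0), np.float64(17.0)]
12 [np.float64(2.1), np.float64(22.7)]
15 [np.float64(1.9), np.float64(28.4)]
18 [np.float64(1.4), np.float64(34.1)]
21 [np.float64(0.6), np.float64(39.8)]
24 [np.float64(-0.5), np.float64(45.4)]
27 [np.float64(-1.9), np.float64(50.9)]
30 [np.float64(-3.6), np.float64(56.4)]
```

```bash
python3 -m crank '[[[1,5.6,2],3,255],[[1.7,11.3,2],6,255],[[2,17,2],9,255],[[2.1,22.7,2],12,255],[[1.9,28.4,2],15,255],[[1.4,34.1,2],18,255],[[0.6,39.8,2],21,255],[[-0.5,45.4,2],24,255],[[-1.9,50.9,2],27,255],[[-1.9,50.9,2],27,255]]'; python3 -m crank '[[[1,5.6,0],3,255],[[1.7,11.3,0],6,255],[[2,17,0],9,255],[[2.1,22.7,0],12,255],[[1.9,28.4,0],15,255],[[1.4,34.1,0],18,255],[[0.6,39.8,0],21,255],[[0,42.5,0],22.5,255],[[-0.5,45.4,0],24,255],[[-0.5,45.4,0],24,255]]'; python3 - <<'E'
from h import *
c=snap('top','top1'); im=c['frame'][188:342,290:490]
im=cv2.resize(im,None,fx=3.9,fy=3.9,interpolation=cv2.INTER_CUBIC); im=cv2.convertScaleAbs(im,alpha=1.8)
cv2.imwrite('pics/top1c.png',im)
E
```

```text
time: 3.9
eef_pos: [0.6008, -0.1798, 0.0257]
tcp_rot: [0.944, -0.33, 0.0, 0.0]
contact_force: [-0.0, 0.4, -0.1]
opening: 0.004
finger_force: 0.0
time: 4.9
eef_pos: [0.5721, -0.2146, 0.0254]
tcp_rot: [0.855, -0.519, 0.0, 0.0]
contact_force: [0.2, 0.8, 0.1]
opening: -0.006
finger_force: 0.1
```

View pics/top1c.png

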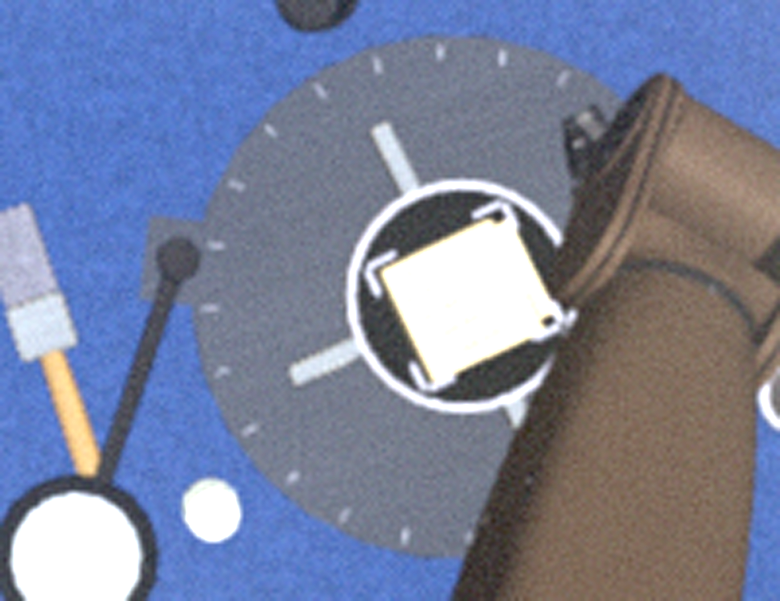

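The +y arm now ends at (384,127) and the −x arm at (295,376). The pointer and tooth are hidden under the robot.

```bash
python3 - <<'E'
from h import *
c=load('top1'); h=np.array([.5035,-.1266])
for p,o in [((384,127),90),((295,376),180)]:
    d=crop(c,*p,.039)[:2]-h; print((np.degrees(np.arctan2(d[1],d[0]))-o),np.hypot(*d))
E
```

```text
-64.3273729467079 0.12822101973395592
-63.598679047436704 0.12754490620199208
```

```bash
python3 -m crank '[[[0.6,2.8,0],1.5,255],[[1,5.6,0],3,255],[[1.4,8.5,0],4.5,255],[[1.7,10.8,0],5.7,255],[[1.7,10.8,0],5.7,255],[[1,5,0],5.7,255],[[0,-10,0],5.7,255],[[0,-25,0],5.7,255],[[0,-45,-20],5.7,255],[[0,-75,-60],5.7,255]]'; python3 -m crank '[[[0,-40,-40],0,255],[[0,-80,-80],0,255],[[0,-120,-80],0,255],[[0,-160,-80],0,255]]'; python3 - <<'E'
from h import *
c=snap('top','top2'); im=c['frame'][188:342,290:490]
im=cv2.resize(im,None,fx=3.9,fy=3.9,interpolation=cv2.INTER_CUBIC); im=cv2.convertScaleAbs(im,alpha=1.8)
cv2.imwrite('pics/top2c.png',im)
E
```

```text
time: 5.95
eef_pos: [0.6367, -0.1778, 0.0813]
tcp_rot: [0.828, -0.561, -0.005, 0.001]
contact_force: [-0.4, -0.4, -0.7]
opening: 0.001
finger_force: 0.0
time: 6.35
eef_pos: [0.7918, -0.1185, 0.1702]
tcp_rot: [0.828, -0.56, 0.004, -0.001]
contact_force: [-0.7, 0.1, 0.1]
opening: 0.001
finger_force: 0.0
```

View pics/top2c.png

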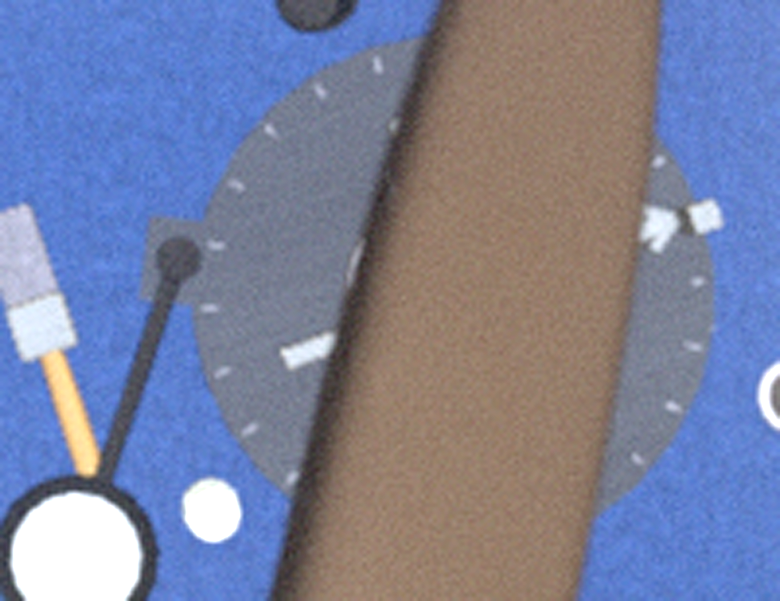

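The arrow tip shows at about (678,226) beside the tooth at (706,216), and the forearm hides the rest. I'll move to the lens side for a clear view.

```bash
python3 -m crank '[[[-10,5,-30],-3,255],[[-40,23,-60],-8,255],[[-76,44,-60],-14,255],[[-112,65,-60],-20,255],[[-148,86,-60],-26,255],[[-184,106,-60],-32,255],[[-220,127,-60],-38,255],[[-256,148,-60],-44,255],[[-292,169,-60],-50,255],[[-325,188,-60],-50.5,255]]';python3 -m crank '[[[-34,-2,0],0,255],[[-34,-2,0],0,255]]'; python3 - <<'E'
from h import *
c=snap('top','top3'); im=c['frame'][188:342,290:490]
im=cv2.resize(im,None,fx=3.9,fy=3.9,interpolation=cv2.INTER_CUBIC); im=cv2.convertScaleAbs(im,alpha=1.8)
cv2.imwrite('pics/top3c.png',im); s=get_state(); print(s['qpos'],totool([.4625,.14,.2]))
E
```

```text
time: 7.4
eef_pos: [0.4909, 0.1135, 0.2255]
tcp_rot: [0.988, -0.152, 0.0, -0.0]
contact_force: [0.7, -0.4, 0.7]
opening: -0.002
finger_force: 0.0
time: 7.6
eef_pos: [0.4576, 0.1262, 0.2251]
tcp_rot: [0.988, -0.152, -0.001, -0.0]
contact_force: [-0.3, -0.1, -0.7]
opening: 0.001
finger_force: 0.0
[ 5.29662954e-02 -1.59826595e-01  2.05644742e+00 -1.80187032e-04
  1.24411422e+00  1.92995399e+00] [ -1.57802634 -14.8583089   25.58705829]
```

View pics/top3c.png

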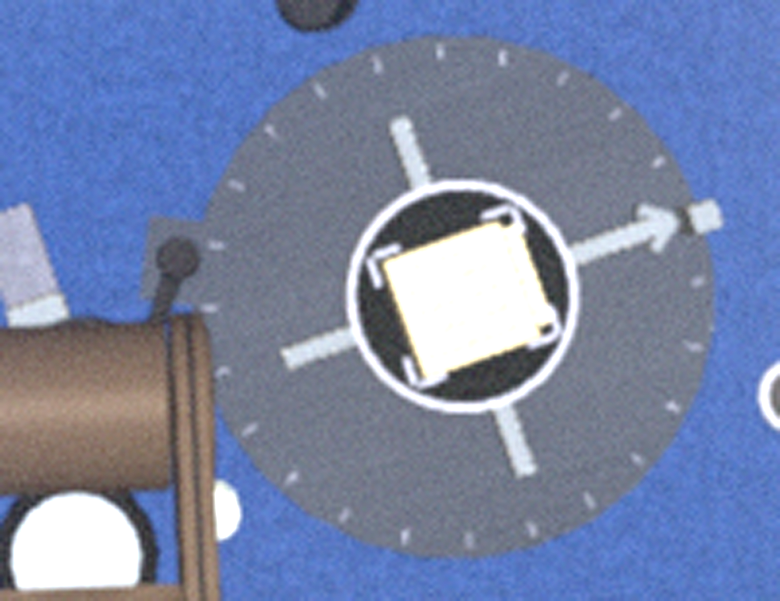

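The pointer line runs from the −x arm end (286,358) through the hub to the tip (678,224), almost at the tooth top (706,216). I'll refine that with bright-pixel centroids.

```bash
python3 - <<'E'
from h import *
c=load('top3'); g=cv2.cvtColor(c['frame'],cv2.COLOR_BGR2GRAY).astype(float)
v,u=np.mgrid[188:342,290:490]; G=g[188:342,290:490]
def pol(z,h):
    P=np.array([atz(c,a,b,z) for a,b in zip(u.ravel(),v.ravel())])[:,:2].reshape(*u.shape,2)-h
    return np.hypot(P[...,0],P[...,1]),np.degrees(np.arctan2(P[...,1],P[...,0]))
def cen(z,h,r0,r1,a0,w):
    r,a=pol(z,h); d=(a-a0+180)%360-180; m=(r>r0)&(r<r1)&(abs(d)<w)
    bg=np.median(G[m]); wt=np.clip(G[m]-bg-12,0,None); return a0+(wt*d[m]).sum()/wt.sum()
for h in [(.5035,-.1266),(.5026,-.1264),(.5045,-.1268)]:
    h=np.array(h)
    arms=[cen(.039,h,.088,.126,-70+o,15)-o for o in (90,180,-90)]+[cen(.039,h,.09,.128,-70,13),cen(.039,h,.09,.153,-70,13)]
    ticks=[]
    for k in range(-180,180,15):
        r,a=pol(.01,h); d=(a-k+180)%360-180; m=(r>.160)&(r<.18)&(abs(d)<7.5)
        if abs(((k+70+180)%360)-180)<20 : continue
        wt=np.clip(G[m]-np.median(G[m])-12,0,None)
        if 50<wt.sum(): ticks.append((k,round(float(k+(wt*d[m]).sum()/wt.sum()),1)))
    print(h,np.round(arms,2),'tooth',round(cen(.046,h,.166,.186,-70.5,9),2)); 
print(ticks)
E
```

```text
[ 0.5035 -0.1266] [-69.23 -69.59 -69.33 -68.8  -68.85] tooth -70.56
[ 0.5026 -0.1264] [-69.49 -69.98 -69.04 -68.35 -68.49] tooth -70.31
[ 0.5045 -0.1268] [-68.93 -69.1  -69.63 -69.21 -69.25] tooth -70.86
[(-165, -161.0), (-150, -146.0), (-120, -116.1), (-105, -101.2), (-90, -85.8), (-45, -40.8), (-15, -10.6), (0, 4.2), (15, 19.5), (30, 34.4), (45, 49.4), (75, 79.5), (90, 94.2), (105, 109.2), (120, 124.2), (135, 139.1), (165, 169.0)]
```

```bash
python3 -m crank '[[[15,11,0],-4,255],[[45,32,0],-10,255],[[80,57,0],-17,255],[[115,82,0],-24,255],[[145,103,10],-31,255],[[168,119,40],-37,255],[[174,123,80],-37,255],[[174,123,120],-37,255],[[174,123,120],-37,255]]'; python3 -c "
from h import *
print(totool([.5866,-.0439,.025]),totool([.5971,-.0701,.025]),get_state()['tcp_rot'])"
```

```text
time: 8.55
eef_pos: [0.5852, -0.0462, 0.0982]
tcp_rot: [0.986, 0.167, -0.006, -0.003]
contact_force: [-0.9, 0.1, -0.5]
opening: -0.004
finger_force: 0.0
[ 2.91527244 -1.18162645 73.1745549 ] [ 4.20961338 27.01353703 72.95675302] [ 0.98596211  0.16683649 -0.00611871 -0.00262116]
```

```bash
python3 -m crank '[[[4,0,35],0,255],[[4,0,65],0,255],[[4,0,76],0,255],[[4,0,76],0,255],[[4,8,76],0,255],[[4,15,76],0,255],[[4,19,76],0,255],[[4,22,76],0,255],[[4,25,76],0,255],[[4,25,76],0,255]]'; python3 -c "
from h import *
print(totool([.5971,-.0701,.025]))"
```

```text
time: 9.55
eef_pos: [0.6008, -0.069, 0.0296]
tcp_rot: [0.986, 0.167, 0.0, 0.0]
contact_force: [-0.7, -0.5, 0.1]
opening: -0.004
finger_force: 0.0
[-3.90359746 -0.1930905   4.56915882]
```

```bash
cat >> h.py <<'E'
def ptr(c,a0=-69.5,h=(.5035,-.1266)):
    g=cv2.cvtColor(c['frame'],cv2.COLOR_BGR2GRAY).astype(float); v,u=np.mgrid[188:342,290:490]; G=g[188:342,290:490]
    P=np.array([atz(c,a,b,.039) for a,b in zip(u.ravel(),v.ravel())])[:,:2].reshape(*u.shape,2)-np.array(h)
    r=np.hypot(P[...,0],P[...,1]); a=np.degrees(np.arctan2(P[...,1],P[...,0])); out=[]
    for o in (0,90,180,-90):
        d=(a-a0-o+180)%360-180; m=(r>.09)&(r<.126)&(abs(d)<13); w=np.clip(G[m]-np.median(G[m])-12,0,None); out.append(round(a0+(w*d[m]).sum()/w.sum(),2))
    return out
E
python3 - <<'E'
from h import *
print(ptr(load('top3')),ptr(snap('top','top4')))
E
```

```text
[np.float64(-68.79), np.float64(-69.23), np.float64(-69.59), np.float64(-69.33)] [np.float64(-68.78), np.float64(-79.38), np.float64(-70.61), np.float64(-67.89)]
```

```bash
python3 -m crank '[[[0,1,3],0,255],[[0,2,3],0,255],[[0,2,3],0,255]]'; python3 -c "
from h import *
print(ptr(snap('top','top5')))"; python3 -m crank '[[[0,1,0],0,255],[[0,2,0],0,255],[[0,2,0],0,255]]'; python3 -c "
from h import *
print(ptr(snap('top','top6')))"
```

```text
time: 9.9
eef_pos: [0.601, -0.07, 0.0259]
tcp_rot: [0.986, 0.168, -0.0, -0.0]
contact_force: [0.4, 1.2, -0.4]
opening: 0.002
finger_force: 0.6
[np.float64(-69.49), np.float64(-78.84), np.float64(-70.87), np.float64(-68.07)]
time: 10.25
eef_pos: [0.6018, -0.0723, 0.0261]
tcp_rot: [0.986, 0.167, -0.0, -0.0]
contact_force: [0.1, 1.4, -0.4]
opening: 0.001
finger_force: 0.6
[np.float64(-70.73), np.float64(-78.88), np.float64(-71.73), np.float64(-68.72)]
```

```bash
python3 -m crank '[[[0,-6,0],0,255],[[0,-20,0],0,255],[[0,-30,-20],0,255],[[0,-30,-60],0,255],[[0,-30,-105],0,255],[[0,-30,-150],0,255],[[0,-30,-190],0,255],[[0,-30,-200],0,255]]'; python3 -c "
from h import *
print(totool([.4625,.14,.226]))"
```

```text
time: 11.1
eef_pos: [0.5946, -0.0438, 0.2332]
tcp_rot: [0.986, 0.168, 0.005, 0.002]
contact_force: [0.8, -0.6, 0.8]
opening: 0.001
finger_force: 0.0
[ -63.83728415 -217.15331687    5.26554005]
```

```bash
python3 -m crank '[[[-6,-20,0],4,255],[[-15,-52,0],11,255],[[-25,-85,0],18,255],[[-35,-120,0],25,255],[[-45,-155,0],31,255],[[-55,-187,0],36,255],[[-62,-212,0],37,255],[[-64,-217,0],37,255],[[-64,-217,0],37,255]]'; python3 - <<'E'
from h import *
c=snap('top','top7'); print(ptr(c,-70.7)); print(get_state()['qpos'],totool([.4625,.14,.112]))
im=c['frame'][188:352,270:490]
im=cv2.resize(im,None,fx=3.6,fy=3.6,interpolation=cv2.INTER_CUBIC); im=cv2.convertScaleAbs(im,alpha=1.8)
cv2.imwrite('pics/top7c.png',im)
E
```

```text
time: 12.0
eef_pos: [0.4592, 0.1403, 0.2257]
tcp_rot: [0.988, -0.153, -0.0, 0.0]
contact_force: [0.7, -0.0, -0.4]
opening: 0.001
finger_force: 0.0
[np.float64(-70.73), np.float64(-70.99), np.float64(-71.47), np.float64(-71.21)]
[ 8.36767748e-02 -1.48786386e-01  2.04618306e+00 -5.62695749e-04
  1.24434574e+00  1.96272590e+00] [  2.41928537  -1.1599592  113.92184901]
```

View pics/top7c.png

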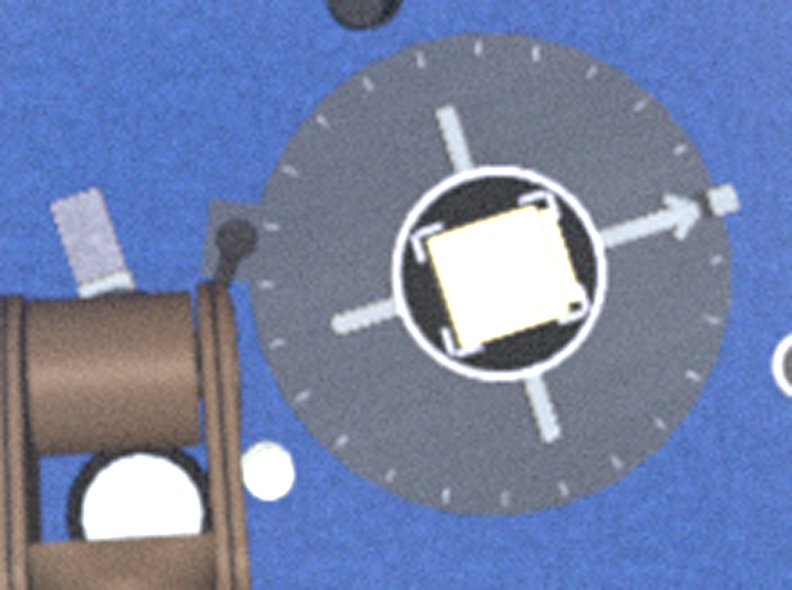

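The picture shows the pointer in line with the tooth (top at about (724,200)): about −71.1° against −70.8°. Next I go down beside the lens arm.

```bash
python3 -m crank '[[[2,0,30],0,255],[[2,0,70],0,255],[[2,0,105],0,255],[[2,0,120],0,255],[[2,0,120],0,255],[[2,8,120],0,255],[[2,15,120],0,255],[[2,20,120],0,255],[[2,20,120],0,255]]'; python3 - <<'E'
from h import *
print(totool([.5254,.0727,.106]),get_state()['qpos'])
P=np.array([-80,-22.])
for t in range(4,41,4):
    a=-np.radians(t); print(t,(np.array([[np.cos(a),-np.sin(a)],[np.sin(a),np.cos(a)]])@P-P).round(1))
E
```

```text
time: 12.95
eef_pos: [0.4564, 0.1193, 0.1075]
tcp_rot: [0.988, -0.155, 0.001, -0.0]
contact_force: [-0.5, -0.0, -0.1]
opening: 0.002
finger_force: 0.0
[79.91537191 23.2909231   1.61289778] [ 4.01254821e-02 -2.37106342e-02  2.16479084e+00 -9.12564442e-05
  9.98287845e-01  1.92135089e+00]
4 [-1.3  5.6]
8 [-2.3 11.3]
12 [-2.8 17.1]
16 [-3.  22.9]
20 [-2.7 28.7]
24 [-2.  34.4]
28 [-1.  40.1]
32 [ 0.5 45.7]
36 [ 2.3 51.2]
40 [ 4.6 56.6]
```

```bash
python3 -m crank '[[[-1.3,5.6,0],-4,255],[[-2.3,11.3,0],-8,255],[[-2.8,17.1,0],-12,255],[[-3,22.9,0],-16,255],[[-2.7,28.7,0],-20,255],[[-2,34.4,0],-24,255],[[-1,40.1,0],-28,255],[[0.5,45.7,0],-32,255],[[2.3,51.2,0],-36,255],[[2.3,51.2,0],-36,255]]'; python3 -c "
from h import *
print(totool([.5254,.0727,.106]))"
```

```text
time: 13.95
eef_pos: [0.4428, 0.0702, 0.1069]
tcp_rot: [0.987, 0.159, 0.001, 0.0]
contact_force: [0.2, 1.0, 0.5]
opening: 0.0
finger_force: 0.0
[79.26557361 23.51330433  1.02130773]
```

Tracking well, so I'll carry on.

```bash
python3 -m crank '[[[-1.3,5.6,0],-4,255],[[-2.3,11.3,0],-8,255],[[-2.8,17.1,0],-12,255],[[-3,22.9,0],-16,255],[[-2.7,28.7,0],-20,255],[[-2,34.4,0],-24,255],[[-1,40.1,0],-28,255],[[0.5,45.7,0],-32,255],[[2.3,51.2,0],-36,255],[[2.3,51.2,0],-36,255]]'; python3 -m crank '[[[-1.3,5.6,0],-4,255],[[-2.3,11.3,0],-8,255],[[-2.8,17.1,0],-12,255],[[-3,22.9,0],-16,255],[[-2.9,25.8,0],-18,255],[[-2.7,28.7,0],-20,255],[[-2.7,28.7,0],-20,255]]'; python3 - <<'E'
from h import *
print(totool([.5254,.0727,.106]))
c=snap('top','top8')
im=c['frame'][188:352,270:490]
im=cv2.resize(im,None,fx=3.6,fy=3.6,interpolation=cv2.INTER_CUBIC); im=cv2.convertScaleAbs(im,alpha=1.8)
cv2.imwrite('pics/top8c.png',im)
E
```

```text
time: 14.95
eef_pos: [0.4612, 0.0224, 0.1067]
tcp_rot: [0.89, 0.455, 0.0, 0.0]
contact_force: [-0.8, 0.1, -0.5]
opening: -0.002
finger_force: 0.0
time: 15.65
eef_pos: [0.4828, 0.0038, 0.1066]
tcp_rot: [0.798, 0.603, 0.0, 0.0]
contact_force: [-0.3, 0.1, -0.6]
opening: 0.001
finger_force: 0.0
[77.87795794 22.1990771   0.63645937]
```

View pics/top8c.png

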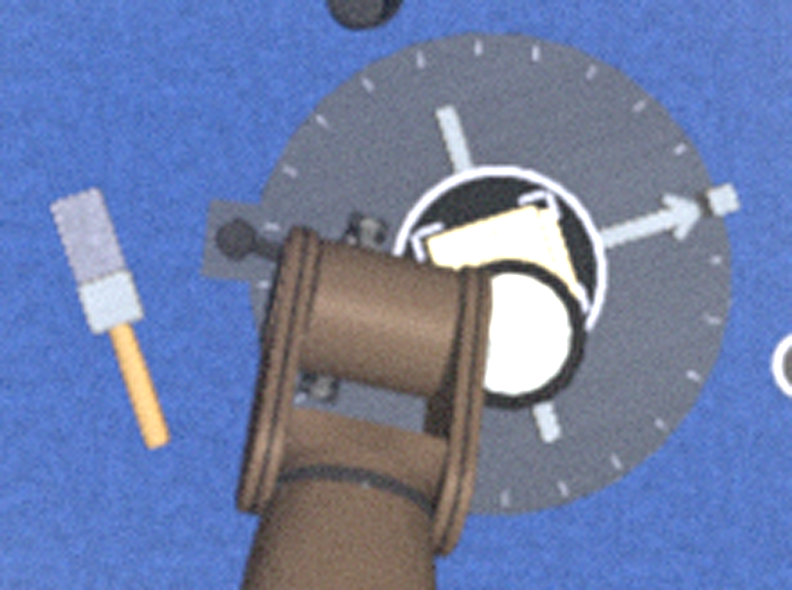

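The lens is at (508,333), about 13° short of the stop. I'll go on gently and watch the force.

```bash
python3 -m crank '[[[-0.7,2.8,0],-2,255],[[-1.3,5.6,0],-4,255],[[-1.8,8.4,0],-6,255],[[-2.3,11.3,0],-8,255],[[-2.6,14.2,0],-10,255],[[-2.6,14.2,0],-10,255]]'; python3 -m crank '[[[-0.4,1.4,0],-1,255],[[-0.7,2.8,0],-2,255],[[-0.7,2.8,0],-2,255]]'; python3 -m crank '[[[-0.2,1,0],-0.7,255],[[-0.4,2,0],-1,255],[[-0.4,2,0],-1,255]]'; python3 -c "
from h import *
print(totool([.5254,.0727,.106]))"
```

```text
time: 16.3
eef_pos: [0.4957, -0.0025, 0.1065]
tcp_rot: [0.742, 0.67, 0.0, 0.0]
contact_force: [0.1, -0.5, -0.5]
opening: 0.001
finger_force: 0.0
time: 16.6
eef_pos: [0.498, -0.0035, 0.1063]
tcp_rot: [0.73, 0.684, -0.0, -0.0]
contact_force: [-0.6, 0.6, 0.8]
opening: -0.001
finger_force: 0.6
time: 16.9
eef_pos: [0.4981, -0.0037, 0.1063]
tcp_rot: [0.723, 0.69, -0.002, -0.003]
contact_force: [-8.8, 1.2, 6.4]
opening: -0.002
finger_force: 4.4
[77.59173272 23.72105273  0.21610725]
```

The force rose to 9 N with no further motion, so the arm is on its stop. I'll back off and go up.

```bash
python3 -m crank '[[[0,-4,0],0,255],[[0,-12,0],0,255],[[0,-24,0],0,255],[[0,-34,0],0,255],[[0,-34,-30],0,255],[[0,-34,-70],0,255],[[0,-34,-115],0,255],[[20,-34,-145],0,255],[[60,-34,-145],0,255],[[100,-34,-145],0,255]]';python3 -m crank '[[[40,0,0],0,255],[[80,0,0],0,255],[[120,0,0],0,255],[[160,0,0],0,255],[[160,0,0],0,255]]'; python3 - <<'E'
from h import *
c=snap('top','top9'); s=snap('scene','scene9'); print(ptr(c,-70.7))
A=cv2.resize(c['frame'][130:380,210:510],(600,500)); cv2.imwrite('pics/top9c.png',cv2.convertScaleAbs(A,alpha=1.7))
E
```

```text
time: 17.9
eef_pos: [0.4711, 0.098, 0.2532]
tcp_rot: [0.724, 0.689, 0.002, 0.002]
contact_force: [0.1, 0.4, 0.2]
opening: -0.004
finger_force: 0.0
time: 18.4
eef_pos: [0.4773, 0.2606, 0.2511]
tcp_rot: [0.722, 0.692, 0.0, -0.001]
contact_force: [-0.0, -0.4, -0.0]
opening: -0.003
finger_force: 0.0
[np.float64(-70.7), np.float64(-71.02), np.float64(-71.48), np.float64(-71.22)]
```

View pics/top9c.png

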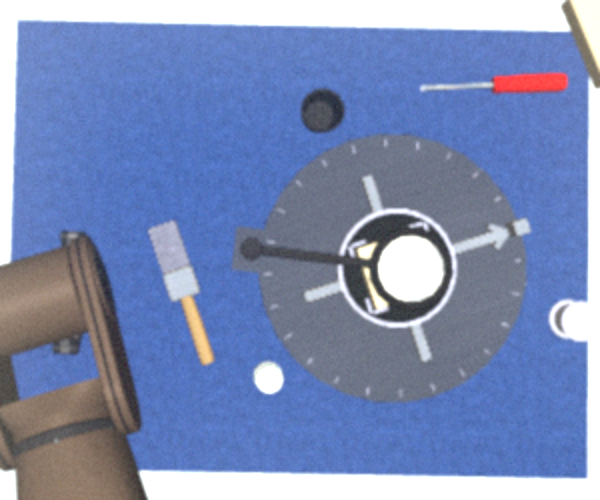

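The lens is at (410,268), over the unit, with the pointer at the tooth and the bystanders where they were. One numeric check, then hand in.

```bash
python3 - <<'E'
from h import *
c=load('top9'); l=atz(c,415,264,.131)[:2]; p=atz(c,335.5,253.5,.135)[:2]
d=l-p; print(l,p,np.degrees(np.arctan2(d[1],d[0])), np.hypot(*(l-[.5035,-.1266])))
if np.hypot(*(l-[.5035,-.1266]))<.008: print(ctrl.sign_off())
E
```

```text
[ 0.50397633 -0.12516451] [0.52611447 0.07213314] -96.40219766311095 0.0015124539210401612
the job is handed in; nothing more can be done
None
```

The job is handed in: by the camera, the arrow arm points at the tooth to within about 0.5°, the magnifier is against its stop with the lens about 2 mm from the turntable axis, and the unit and bystanders were left untouched, in about 18 s of robot time.

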